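# Kit the packer and its saddle-bar bracket

## Robot

A 6-joint arm with a two-finger parallel gripper is mounted at the origin on the work surface. World frame = base frame: x ahead of the robot, y to its left, z up, the work surface at z = 0. Lengths are in m, angles in rad, forces in N, time in s.
With the tool pointing down it reaches from about 0.325 to 0.775 m from the base axis. Payload 5.5 kg.
Tool frame: the origin (TCP) lies at the very end of the fingers, on their centre line; the grasp point (between the pads) lies 19 mm behind it; z points along the fingers, y is the line along which they close (so a half turn about z gives the same grasp; the last joint's range is limited). The gripper opens to 85 mm and grips with 20 to 120 N. Pads are 22 mm wide; open, the fingers measure 114 mm over their backs; the gripper's body (76 mm by 85 mm) begins 54 mm behind the grasp point. The pads swing forward as they close: fully open they stand 13 mm farther back than shut.
Start: joints at [1.101, 0.091, 1.231, -0, 1.82, -0.057], TCP at [0.241, 0.55, 0.231] pointing down, gripper open.
Joint ranges: [-2.87, 2.87], [-0.86, 2.18], [0.17, 2.46], [-1.51, 4.65], [0.06, 2.69], [-2.65, 2.65]. Speed limits (rad/s): [2.57, 2.57, 3.01, 3.14, 3.14, 3.14].

## Interface

Orientations are given as a rotation vector (axis times angle).
In Python, from station import status, viewer, r gives the robot as it stands.
- The arm moves only by the shell command python3 -m inch 'ROWS' [FORCE]. ROWS is JSON, one flat list of numbers, 5 for each row, row after row: the opening in per cent of the stroke, from 0 (shut) to 100 (fully open), then the shift along the tool's x, y, z in cm, then the turn about the tool's z in degrees. A call has exactly 10 rows; each row is the pose to reach, as a shift and turn from the pose commanded when the call began, along the tool's axes at that moment; what a row does not reach only later rows make up. A row lasts 1/10 s, in which the tool goes at most 50 mm and 8.59 degrees, less where a joint would pass 70% of its speed; a pose out of reach is approached as far as the arm can. A call with a gripper value outside its range is refused whole. The fingers move at their own pace and stop on an object; FORCE is the grip in N (left out, the last holds). Time passes only in rows, so rows that repeat a pose let the fingers close, or fill a call up. It gives the time, the measured TCP pose, the force, the opening and the grip force at its end, in the units of the state.
- status.get_obs(): the state, without advancing time (a new reading comes with each control period).
- viewer.snapshot(name): name is "scene" or "top"; returns a dict with "frame" (384x512x3 uint8, red, green, blue), "range_z" (384x512 float32, m along the optical axis (not along the pixel's ray), 0 where there is no reading), "vfov" (degrees; the focal length in pixels is half the picture's height over the tangent of half this angle, whatever the lens; pixels are square), "cx", "cy" (the principal point, pixels), "k1" (the pictures are not rectified: a ray, as slopes to the right and down, at radius r is drawn at 1 + k1 r^2 times it, then the intrinsics apply), "R" (3x3) and "t" (3): a world point X has camera coordinates R X + t. Camera axes: x right, y down, z forward; pixel columns grow to the right and rows downward; lengths in m; the calibration is good to about 2 mm. A picture is of the moment at which its call begins.
- r.hand_in(): hands the job in; it is judged then, once.
The state is a dict: "time": time; "qpos": joint angles; "joint_vel": joint speeds; "joint_torque": joint torques, N m; "ee_pos": TCP position; "ee_rot": TCP orientation; "force": force on the tool from outside, world axes, zero at the start; "moment": the same for the moment, N m; "width": opening from 0.0 (shut) to 1.0 (fully open); "grasp_force": force on a finger pad.
Only numpy, scipy, OpenCV 4.12 (cv2) and the standard library are available. Lean on these libraries where they do the work, as an engineer would, in place of code of your own. Each camera call takes 0.05 s, during which the arm holds its last target. There are 200 camera calls.

## Task

Pack the window-fixing kit: first lay the short hardwood packer flat in the empty bay of the wooden kit tray and let go of it, then set the large steel bridge bracket over it, so that the bracket stands on both feet on the bay's floor with the packer centred underneath and lying the same way as the bracket.

Things in the scene. Friction and masses are not known exactly. Their poses are not given: they have to be found in the camera images.
- bay (a point): Centre of the empty bay of the fixed, level wooden kit tray, on top of its grey 6 mm floor. Inside, the bay measures 150 mm along x, 190 mm along y; z is up. Walls 8 mm thick, 12 mm above the floor. The tray's other bay, beyond the +x wall, is already filled with two round tins and three brass bars, up to 26 mm above the floor.
- packer: Short hardwood packer lying flat on the table: a plain block 60 mm long (x), 36 wide (y), 22 high (z), about 50 g. Origin: centre of its underside. A lookalike of the same section but 115 mm long does not fit under the bracket.
- bracket: Large steel bridge bracket, 300 g, on the table: flat top on two legs, feet turned out; 4 mm strip 40 wide (y), 130 long over the feet (x). Clear 86 mm between the legs along x, 28 high, open at both y sides; top face at 32 mm. z up, ends alike. Origin: its centre, level with the feet's undersides. A lookalike 70 mm long, 30 between the legs, is too small.
- tab (a point): Middle of the bracket's grip, 48 mm straight above the bracket's origin, same axes: an upright tab on the middle of the flat top, 30 mm long (x), 12 mm thick (y), standing from 32 to 64 mm above the feet's undersides.
Not all that is in view belongs to the job. Leave any blue look-alike of the bracket alone. What is shaped like the packer but yellow is not meant.

How it is judged:
On the way:
1. the packer lies flat on the floor of the empty bay, let go, while the bracket is still outside the bay (x of packer in the frame of bay between -0.06 and 0.06 m and y of packer in the frame of bay between -0.08 and 0.08 m and z of packer in the frame of bay below 0.004 m and angle between packer's own z axis and vertical below 0.1 rad and contact force between the fingers and packer below 0.1 N and linear speed of packer below 0.02 m/s and horizontal distance between bracket and bay above 0.13 m), for 0.2 s.
At the end, for the whole second after the job is handed in: Bracket upright, both feet on the empty bay's floor (height within 4 mm, tilt 4 degrees, centre within 60 mm of the bay's in x and y); packer flat on that floor beneath it, centred within 15 mm in the bracket's x and y, lengths parallel within 17 degrees; both let go, at rest (x of bracket in the frame of bay between -0.06 and 0.06 m and y of bracket in the frame of bay between -0.06 and 0.06 m and z of each of bracket, packer in the frame of bay below 0.004 m and angle between bracket's own z axis and vertical below 0.07 rad and angle between packer's own z axis and vertical below 0.1 rad and x of packer in the frame of bracket between -0.015 and 0.015 m and y of packer in the frame of bracket between -0.015 and 0.015 m and angle between the x axis of packer and the x axis of bracket, either way round below 0.3 rad and linear speed of each of bracket, packer below 0.02 m/s); the robot touches nothing.
It also fails if it takes over 58 s, if anything falls off the work surface, if the arm or the gripper's body presses on something with over 40 N, if the wrist force passes 120 N, or if a joint passes its speed limit or range.

## Working session

There is one attempt and no reset: what is moved stays moved. The work goes in short steps, Python scripts to look and compute and a shell command to move; the robot and the scene stay as the last step left them, time stands still between calls to the robot, and variables do not carry over. Pictures are saved under pics/ and viewed, at most 10 in all, crops included, and the job is handed in when it is done.

```bash
ls; mkdir -p pics; cat > h.py <<'E'
import numpy as np, cv2
from station import status, viewer, r
def snap(n):
    d=viewer.snapshot(n); np.savez('%s.npz'%n,**d); return d
def load(n): return dict(np.load('%s.npz'%n))
def f(d): return 192/np.tan(np.radians(float(d['vfov']))/2)
def slopes(d,px):
    K=np.array([[f(d),0,float(d['cx'])],[0,f(d),float(d['cy'])],[0,0,1]])
    p=np.array(px,float).reshape(-1,1,2)
    return cv2.undistortPoints(p,K,np.array([float(d['k1']),0,0,0])).reshape(-1,2)
def plane(d,px,z):
    s=slopes(d,px); R,t=d['R'],d['t']; C=-R.T@t
    v=np.c_[s,np.ones(len(s))]@R
    return C+v*((z-C[2])/v[:,2])[:,None]
def depthpts(d,px):
    s=slopes(d,px); p=np.array(px).round().astype(int).reshape(-1,2)
    Z=d['range_z'][p[:,1],p[:,0]]
    return (np.c_[s,np.ones(len(s))]*Z[:,None]-d['t'])@d['R']
E
python3 - <<'E'
from h import *
for n in ['scene','top']:
    d=snap(n); cv2.imwrite(f'pics/{n}0.png',d['frame'][:,:,::-1])
    print(n,{k:np.round(d[k],3).tolist() for k in d if k not in('frame','range_z')})
print(status.get_obs())
E
```

```text
pics
scene {'vfov': 53.944, 'cx': 262.439, 'cy': 188.02, 'k1': -0.087, 'R': [[0.167, 0.986, 0.008], [0.523, -0.082, -0.848], [-0.836, 0.146, -0.529]], 't': [0.016, -0.213, 1.287]}
top {'vfov': 45.838, 'cx': 271.01, 'cy': 200.714, 'k1': -0.152, 'R': [[-0.023, -1.0, 0.004], [-0.994, 0.022, -0.11], [0.11, -0.006, -0.994]], 't': [-0.107, 0.51, 1.235]}
{'time': 0.1, 'qpos': array([ 1.10130426e+00,  9.18315984e-02,  1.23176226e+00,  8.00057918e-06,
        1.81980631e+00, -5.66914298e-02]), 'joint_vel': array([ 8.78662231e-04, -2.31598736e-03, -2.94237919e-03,  3.89802528e-06,
       -1.27229258e-03,  6.29439338e-04]), 'joint_torque': array([ 2.26779113e-03, -4.60219574e+01, -4.19217575e+01, -1.61335061e-05,
        1.06310585e-02, -2.84728486e-05]), 'ee_pos': array([0.24058694, 0.54937957, 0.230237  ]), 'ee_rot': array([-6.43730441e-01, -3.07444428e+00,  2.73796038e-03]), 'force': array([ 0.01493724,  0.67328663, -0.29822881]), 'moment': array([-0.05425881, -0.01101843,  0.00670116]), 'grasp_force': 0.0, 'width': 1.0009037595165737}
```

View pics/scene0.png

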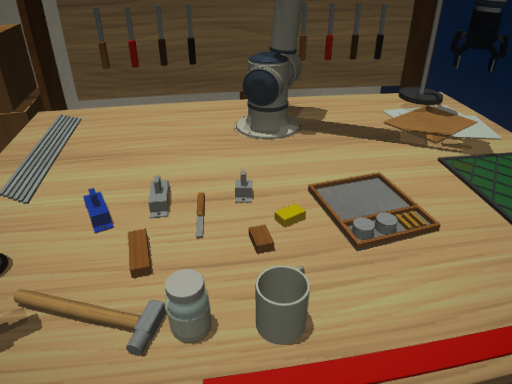

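View pics/top0.png

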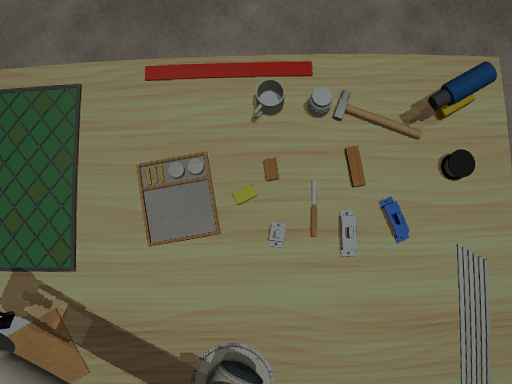

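Scene view and top view show these candidates:
- **Packer:** short brown block at scene (261,239) / top (271,169). The long brown one at top (355,166) and the yellow one at top (244,195) are lookalikes.
- **Bracket:** large grey at scene (159,197) / top (348,233). The small grey one at top (277,234) and the blue one at top (395,219) are lookalikes.
- **Empty bay:** centre at top (180,210).

I choose the short brown block and the large grey bracket. Next I check them in one crop and measure.

```bash
python3 - <<'E'
from h import *
d=load('top'); s=load('scene')
c=d['frame'][140:265,225:415,::-1]; cv2.imwrite('pics/crop1.png',cv2.resize(c,None,fx=4,fy=4,interpolation=cv2.INTER_CUBIC))
def hsvm(d,lo,hi): return cv2.inRange(cv2.cvtColor(d['frame'],cv2.COLOR_RGB2HSV),lo,hi)
def report(d,roi,m,name):
    x0,y0,x1,y1=roi; q=np.zeros_like(m); q[y0:y1,x0:x1]=m[y0:y1,x0:x1]
    cs=cv2.findContours(q,cv2.RETR_EXTERNAL,cv2.CHAIN_APPROX_NONE)[0]; c=max(cs,key=cv2.contourArea)
    print(name,cv2.minAreaRect(c),cv2.contourArea(c)); return c[:,0].astype(float)
# depth-based height maps
for n,D in (('top',d),('scene',s)):
    yy,xx=np.mgrid[0:384,0:512]; P=depthpts(D,np.c_[xx.ravel(),yy.ravel()]).reshape(384,512,3); P[D['range_z']==0]=np.nan
    np.save(n+'P.npy',P)
    rois={'top':dict(packer=(258,152,286,186),bracket=(333,202,364,262),tray=(165,195,200,225),table=(290,190,305,220)),
          'scene':dict(packer=(240,220,280,256),bracket=(140,170,178,220),tray=(345,190,375,205),table=(220,250,240,270))}[n]
    for k,(a,b,c_,e) in rois.items():
        z=P[b:e,a:c_,2]; print(n,k,'z pct',np.nanpercentile(z,[5,25,50,75,90,97]).round(4))
        if k=='packer':
            m=((z>0.014)&(z<.04)).astype(np.uint8)
        elif k=='bracket': m=((z>0.024)).astype(np.uint8)
        else: continue
        pts=P[b:e,a:c_][m>0]; r_=cv2.minAreaRect(pts[:,:2].astype(np.float32)*1000); print('   ',r_)
        if k=='bracket':
            t=pts[pts[:,2]>.05]; print('   tab',len(t),t.mean(0) if len(t) else '')
            if len(t)>3: print(cv2.minAreaRect(t[:,:2].astype(np.float32)*1000))
E
```

```text
top packer z pct [-0.0032 -0.0001  0.0023  0.0197  0.0234  0.0256]
    ((599.6864013671875, -121.64437103271484), (60.253963470458984, 35.98189926147461), 7.576961994171143)
top bracket z pct [-0.0033 -0.0002  0.0024  0.0294  0.0343  0.0534]
    ((413.65655517578125, -331.7563781738281), (92.61624145507812, 41.856353759765625), 0.153421089053154)
   tab 60 [ 0.41296888 -0.33047935  0.06290276]
((413.81195068359375, -331.6716613769531), (28.15401268005371, 12.803447723388672), 1.7176094055175781)
top tray z pct [0.0023 0.0052 0.0068 0.0086 0.0101 0.0115]
top table z pct [-0.0033 -0.0009  0.0007  0.0025  0.0043  0.0058]
scene packer z pct [-0.0004  0.0004  0.0014  0.02    0.0228  0.0236]
    ((601.4993286132812, -121.71556091308594), (61.18380355834961, 36.3417854309082), 8.501914978027344)
scene bracket z pct [-0.0018 -0.0003  0.0009  0.0184  0.033   0.0537]
    ((416.8785400390625, -333.2772216796875), (97.99234771728516, 39.02197265625), 1.2562017440795898)
   tab 69 [ 0.42210323 -0.33167447  0.05959943]
((417.4195251464844, -332.3905029296875), (12.559906959533691, 31.993257522583008), 87.89848327636719)
scene tray z pct [0.0046 0.006  0.0067 0.0075 0.0081 0.0086]
scene table z pct [-0.0011 -0.0004  0.0003  0.0008  0.0014  0.0018]
```

View pics/crop1.png

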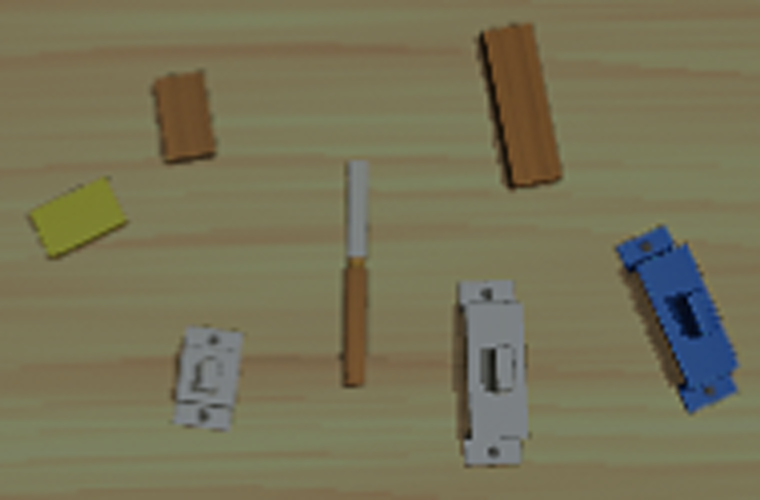

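The crop confirms the choice: short packer, measured 60x36 at z 0.022, and large bracket, whose top is about 94x40 with tabs up to 0.063. Now I measure the bay.

```bash
python3 - <<'E'
from h import *
seeds={'top':(180,210),'scene':(360,198)}
for n in seeds:
    d=load(n); im=cv2.cvtColor(d['frame'],cv2.COLOR_RGB2HSV)
    x,y=seeds[n]; print(n,im[y,x])
    m=((im[:,:,1]<60)).astype(np.uint8)
    m=cv2.morphologyEx(m,cv2.MORPH_OPEN,np.ones((3,3)))
    _,L=cv2.connectedComponents(m); m=(L==L[y,x]).astype(np.uint8)
    c=max(cv2.findContours(m,cv2.RETR_EXTERNAL,cv2.CHAIN_APPROX_NONE)[0],key=cv2.contourArea)[:,0].astype(float)
    for z in (.006,):
        w=plane(d,c,z)[:,:2].astype(np.float32)*1000
        r_=cv2.minAreaRect(w); print(z,r_,cv2.boxPoints(r_).round(0).tolist())
    P=np.load(n+'P.npy'); mm=cv2.erode(m,np.ones((3,3)))>0; print('floor z',np.nanmedian(P[mm][:,2]))
# packer colour contours
for n,roi in (('top',(258,152,286,186)),('scene',(240,220,282,258))):
    d=load(n); im=cv2.cvtColor(d['frame'],cv2.COLOR_RGB2HSV); a,b,c_,e=roi
    print(n,'packer hsv',im[(169 if n=='top' else 235),(271 if n=='top' else 260)],'table',im[b+1,a+1])
d=load('top')
# tray outer outline, wall top z .018
im=cv2.cvtColor(d['frame'],cv2.COLOR_RGB2HSV); print(im[200,139:150],im[200,205:222])
P=np.load('topP.npy')[145:255,125:230].reshape(-1,3); t=P[(P[:,2]>.013)&(P[:,2]<.04)]
print('tray outer',cv2.minAreaRect(t[:,:2].astype(np.float32)*1000))
E
```

```text
top [ 25  15 100]
0.006 ((487.2110290527344, 143.11111450195312), (149.7442626953125, 189.09317016601562), 8.933182716369629) [[399.0, 225.0], [428.0, 38.0], [576.0, 61.0], [546.0, 248.0]]
floor z 0.006854053124465891
scene [ 30   9 111]
0.006 ((516.4594116210938, 150.14144897460938), (211.38018798828125, 181.25894165039062), 8.86085319519043) [[398.0, 223.0], [426.0, 44.0], [635.0, 77.0], [607.0, 256.0]]
floor z 0.0068616313163584915
top packer hsv [ 16 149 108] table [ 19  97 123]
scene packer hsv [ 15 177 124] table [ 19 113 169]
[[ 27  73 123]
 [ 27  70 123]
 [ 17 130 116]
 [ 16 153 115]
 [ 17 149 113]
 [ 18 133  48]
 [ 38  10 105]
 [ 30  15 101]
 [ 30  15 101]
 [ 24  12 105]
 [ 30  14 106]] [[ 35  15 101]
 [ 30  15 101]
 [ 25  15 101]
 [ 30  15  99]
 [ 30  10 100]
 [ 38  11  93]
 [ 16  78  91]
 [ 16 151 120]
 [ 15 152 109]
 [ 17 122  88]
 [ 29  71 100]
 [ 30  70 124]
 [ 29  70 123]
 [ 28  73 123]
 [ 28  70 123]
 [ 28  73 123]
 [ 27  70 123]]
tray outer ((522.3101196289062, 147.55543518066406), (240.01217651367188, 209.21128845214844), 9.032418251037598)
```

```bash
cat >> h.py <<'E'
from scipy.spatial.transform import Rotation as Ro
def go(p,axis,ref=None):
    """shift (cm, tool axes) and turn (deg) from the present pose to TCP p with finger axis at 'axis' deg"""
    o=status.get_obs(); M=Ro.from_rotvec(o['ee_rot']).as_matrix()
    y=np.degrees(np.arctan2(M[1,1],M[0,1]))
    sh=M.T@(np.array(p)-o['ee_pos'])*100
    print('t',round(o['time'],2),'p',o['ee_pos'].round(4),'axis',round(y,2),'w',round(o['width'],3),'F',o['force'].round(1),'q6',round(float(o['qpos'][5]),2),'-> shift',sh.round(2),'turn',round((y-axis+180)%360-180,2))
E
python3 -c "
from h import *
go((.600,-.122,.12),98)"
```

```text
t 0.1 p [0.2406 0.5494 0.2302] axis 66.35 w 1.001 F [ 0.   0.7 -0.3] q6 -0.06 -> shift [-59.86 -47.06  11.1 ] turn -31.65
```

```bash
python3 -m inch '[70,-59.9,-47.1,11,-31.6,70,-59.9,-47.1,11,-31.6,70,-59.9,-47.1,11,-31.6,70,-59.9,-47.1,11,-31.6,70,-59.9,-47.1,11,-31.6,70,-59.9,-47.1,11,-31.6,70,-59.9,-47.1,11,-31.6,70,-59.9,-47.1,11,-31.6,70,-59.9,-47.1,11,-31.6,70,-59.9,-47.1,11,-31.6]' 40; python3 -c "
from h import *
go((.600,-.122,.12),98)"
```

```text
time: 1.1
ee_pos: [0.4724, 0.1159, 0.1601]
ee_rot: [0.218, -3.134, -0.0]
force: [1.9, 1.1, 0.5]
width: 0.701
grasp_force: 0.0
t 1.1 p [0.4724 0.1159 0.1601] axis 97.95 w 0.701 F [1.9 1.1 0.5] q6 -1.54 -> shift [ -9.35 -25.33   4.01] turn -0.05
```

```bash
python3 -m inch '[70,-9.3,-25.3,4,0,70,-9.3,-25.3,4,0,70,-9.3,-25.3,4,0,70,-9.3,-25.3,4,0,70,-9.3,-25.3,4,0,70,-9.3,-25.3,4,0,70,-9.3,-25.3,4,0,70,-9.3,-25.3,4,0,70,-9.3,-25.3,4,0,70,-9.3,-25.3,4,0]'; python3 - <<'E'
from h import *
go((.600,-.122,.003),98)
n=[]
for k in ('top','scene'):
    d=snap(k); im=d['frame'][:,:,::-1]
    c=im[110:230,210:340] if k=='top' else im[150:280,195:330]
    n.append(cv2.resize(c,(390,390)))
cv2.imwrite('pics/a.png',np.hstack(n))
E
```

```text
time: 2.1
ee_pos: [0.599, -0.1186, 0.1212]
ee_rot: [-0.22, 3.133, -0.0]
force: [1.2, -0.2, 0.9]
width: 0.696
grasp_force: 0.0
t 2.1 p [ 0.599  -0.1186  0.1212] axis 98.04 w 0.696 F [ 1.2 -0.2  0.9] q6 -1.96 -> shift [-0.04 -0.35 11.82] turn 0.04
```

View pics/a.png

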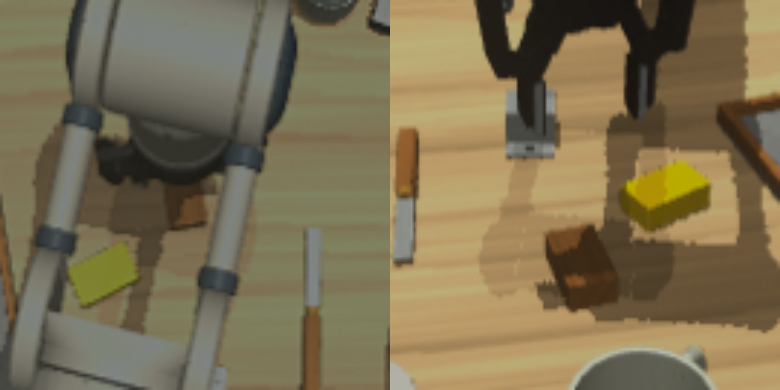

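The gripper (crop right, about (590,60)) stands above the packer (crop right (585,265)). The yellow block is clear of the +y finger, so I go down.

```bash
python3 -m inch '[65,0,-0.3,3,0,65,0,-0.3,6,0,65,0,-0.3,9,0,65,0,-0.3,10,0,65,0,-0.3,10.8,0,65,0,-0.3,11.3,0,65,0,-0.3,11.6,0,65,0,-0.3,11.8,0,65,0,-0.3,11.8,0,65,0,-0.3,11.8,0]'; python3 -c "
from h import *
go((.600,-.122,.003),98)"
```

```text
time: 3.2
ee_pos: [0.5999, -0.1229, 0.0033]
ee_rot: [-0.218, 3.133, -0.001]
force: [0.8, -0.6, 0.2]
width: 0.647
grasp_force: 0.0
t 3.2 p [ 0.5999 -0.1229  0.0033] axis 97.94 w 0.647 F [ 0.8 -0.6  0.2] q6 -1.97 -> shift [-0.02  0.09  0.03] turn -0.06
```

```bash
python3 -m inch '[30,0,0,0,0,30,0,0,0,0,30,0,0,0,0,30,0,0,0,0,30,0,0,0,0,30,0,0,0,0,30,0,0,0,0,30,0,0,0,0,30,0,0,0,0,30,0,0,0,0]' 40
```

```text
time: 4.2
ee_pos: [0.5999, -0.1229, 0.0033]
ee_rot: [-0.218, 3.133, -0.001]
force: [1.2, -0.3, 6.1]
width: 0.413
grasp_force: 42.4
```

```bash
python3 -m inch '[30,0,0,-1,0,30,0,0,-4,0,30,0,0,-8,0,30,0,0,-8,0,30,0,0,-8,0,30,0,0,-8,0,30,0,0,-8,0,30,0,0,-8,0,30,0,0,-8,0,30,0,0,-8,0]'; python3 -c "
from h import *
go((.487,.143,.083),9)"
```

```text
time: 5.2
ee_pos: [0.5993, -0.1228, 0.0821]
ee_rot: [0.218, -3.133, -0.0]
force: [-0.1, -0.5, -1.2]
width: 0.411
grasp_force: 41.8
t 5.2 p [ 0.5993 -0.1228  0.0821] axis 97.95 w 0.411 F [-0.1 -0.5 -1.2] q6 -1.97 -> shift [ 7.45 27.88 -0.07] turn 88.95
```

```bash
python3 -m inch '[30,7.5,27.9,0,89,30,7.5,27.9,0,89,30,7.5,27.9,0,89,30,7.5,27.9,0,89,30,7.5,27.9,0,89,30,7.5,27.9,0,89,30,7.5,27.9,0,89,30,7.5,27.9,0,89,30,7.5,27.9,0,89,30,7.5,27.9,0,89]'; python3 -c "
from h import *
go((.487,.143,.083),9)"
```

```text
time: 6.2
ee_pos: [0.4866, 0.1434, 0.0827]
ee_rot: [1.923, 2.484, 0.0]
force: [-0.8, -0.7, -1.2]
width: 0.412
grasp_force: 41.9
t 6.2 p [0.4866 0.1434 0.0827] axis 14.51 w 0.412 F [-0.8 -0.7 -1.2] q6 -0.03 -> shift [-0.05  0.03 -0.03] turn 5.51
```

```bash
python3 -m inch '[30,0,0,0,3,30,0,0,2,3,30,0,0,4,3,30,0,0,5.5,3,30,0,0,6.3,3,30,0,0,6.8,3,30,0,0,7,3,30,0,0,7.2,3,30,0,0,7.2,3,30,0,0,7.2,3]'; python3 -c "
from h import *
go((.487,.143,.0103),9)"
```

```text
time: 7.2
ee_pos: [0.487, 0.1432, 0.0112]
ee_rot: [1.98, 2.438, 0.001]
force: [1.1, 0.3, 0.3]
width: 0.406
grasp_force: 41.8
t 7.2 p [0.487  0.1432 0.0112] axis 11.83 w 0.406 F [1.1 0.3 0.3] q6 0.01 -> shift [-0.02 -0.01  0.09] turn 2.83
```

```bash
python3 -m inch '[41,0,0,0.1,0,41,0,0,0.1,0,60,0,0,0.1,0,60,0,0,0.1,0,60,0,0,0.1,0,60,0,0,0.1,0,60,0,0,-3,0,60,0,0,-7,0,60,0,0,-12,0,60,0,0,-12,0]'; python3 -c "
from h import *
go((.415,-.332,.16),91)"
```

```text
time: 8.2
ee_pos: [0.4901, 0.1439, 0.1393]
ee_rot: [1.975, 2.432, 0.017]
force: [0.3, -0.9, -0.4]
width: 0.598
grasp_force: 0.0
t 8.2 p [0.4901 0.1439 0.1393] axis 11.83 w 0.598 F [ 0.3 -0.9 -0.4] q6 0.01 -> shift [-45.04 -17.08  -2.31] turn -79.17
```

```bash
python3 -m inch '[45,-45,-17,-3,-79,45,-45,-17,-3,-79,45,-45,-17,-3,-79,45,-45,-17,-3,-79,45,-45,-17,-3,-79,45,-45,-17,-3,-79,45,-45,-17,-3,-79,45,-45,-17,-3,-79,45,-45,-17,-3,-79,45,-45,-17,-3,-79]'; python3 - <<'E'
from h import *
go((.415,-.332,.14),91)
d=snap('top'); P=depthpts(d,np.mgrid[0:512,0:384].reshape(2,-1).T).reshape(512,384,3).transpose(1,0,2)
c=d['frame'][140:260,120:240]; h=cv2.cvtColor(c,cv2.COLOR_RGB2HSV)
m=(h[:,:,1]>110).astype(np.uint8); m[:40]=0; m[:,:28]=0
_,L,st,_=cv2.connectedComponentsWithStats(m)
print(st[1:])
for i in range(1,len(st)):
    if 150<st[i,4]<700:
        q=max(cv2.findContours((L==i).astype(np.uint8),0,1)[0],key=cv2.contourArea)[:,0]+[120,140.]
        w=plane(d,q,.028)[:,:2].astype(np.float32)*1000; print(cv2.minAreaRect(w), np.nanmedian(P[140:260,120:240][L==i][:,2]))
cv2.imwrite('pics/b.png',cv2.resize(c[:,:,::-1],(480,480)))
E
```

```text
time: 9.2
ee_pos: [0.4197, -0.2901, 0.1582]
ee_rot: [0.073, 3.14, -0.001]
force: [0.4, 0.1, -0.1]
width: 0.449
grasp_force: 0.0
t 9.2 p [ 0.4197 -0.2901  0.1582] axis 87.32 w 0.449 F [ 0.4  0.1 -0.1] q6 -2.2 -> shift [ 0.27 -4.21  1.82] turn -3.68
[[ 28  40   3   5  15]
 [ 34  40   4   4  13]
 [ 41  40   3   2   6]
 [ 28  40  53  10 133]
 [ 28  40  72  66 377]
 [112  49   8  16  80]
 [ 47  62  23  17 269]]
((479.55975341796875, 137.73410034179688), (152.42327880859375, 203.0703582763672), 8.80416202545166) 0.018784269644360894
((485.47528076171875, 142.80690002441406), (36.2679443359375, 58.77935028076172), 11.949501991271973) 0.028692451148798856
```

View pics/b.png

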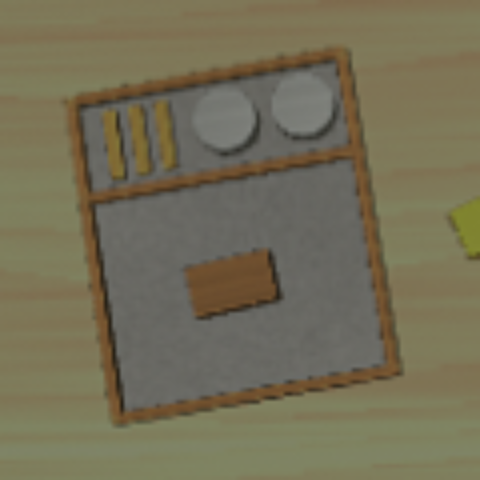

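The picture shows the packer flat in the bay at crop (232,283), centred at (0.4855, 0.1428), with its length at 102° and its top at 28.7 mm. On to the bracket.

```bash
python3 -m inch '[45,0,-1,1,0,45,0,-1,1,0,45,0,-1,1,0,45,0,-1,1,0,45,0,-1,1,0,45,0,-1,1,0,45,0,-1,1,0,45,0,-1,1,0,45,0,-1,1,0,45,0,-1,1,0]'; python3 - <<'E'
from h import *
go((.415,-.332,.036),91)
d=snap('scene'); cv2.imwrite('pics/c.png',cv2.resize(d['frame'][90:230,90:240,::-1],(600,560)))
E
```

```text
time: 10.25
ee_pos: [0.4196, -0.2983, 0.1479]
ee_rot: [0.082, 3.14, 0.0]
force: [-0.2, 0.9, 0.3]
width: 0.45
grasp_force: 0.0
t 10.25 p [ 0.4196 -0.2983  0.1479] axis 86.99 w 0.45 F [-0.2  0.9  0.3] q6 -2.2 -> shift [ 0.28 -3.39 11.19] turn -4.01
```

View pics/c.png

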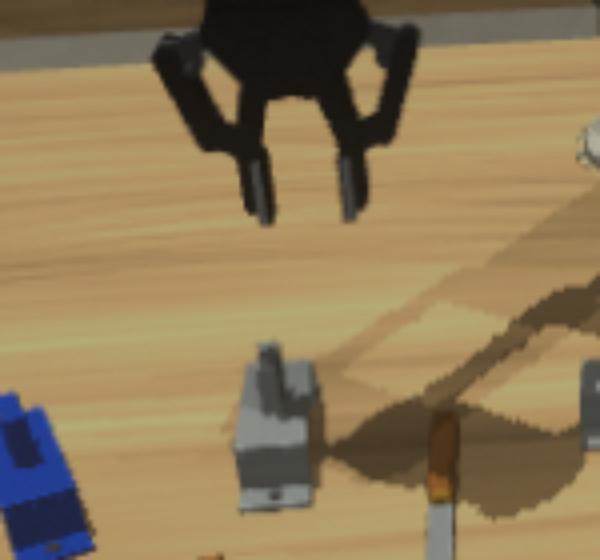

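The picture shows the open fingers (crop (305,190)) still about 34 mm to +y of the bracket's tab (crop (270,370)). I correct that while going down to just above the tab.

```bash
python3 -m inch '[45,0.3,-3.4,0,-4,45,0.3,-3.4,2,-4,45,0.3,-3.4,4,-4,45,0.3,-3.4,6,-4,45,0.3,-3.4,6,-4,45,0.3,-3.4,6,-4,45,0.3,-3.4,6,-4,45,0.3,-3.4,6,-4,45,0.3,-3.4,6,-4,45,0.3,-3.4,6,-4]'; python3 - <<'E'
from h import *
go((.415,-.332,.037),91)
d=snap('scene'); cv2.imwrite('pics/d.png',cv2.resize(d['frame'][120:230,110:220,::-1],(560,560),interpolation=cv2.INTER_CUBIC))
E
```

```text
time: 11.3
ee_pos: [0.4151, -0.3322, 0.0886]
ee_rot: [-0.027, 3.141, -0.001]
force: [0.0, 0.1, -0.2]
width: 0.452
grasp_force: 0.0
t 11.3 p [ 0.4151 -0.3322  0.0886] axis 91.0 w 0.452 F [ 0.   0.1 -0.2] q6 -2.33 -> shift [0.01 0.03 5.16] turn 0.0
```

View pics/d.png

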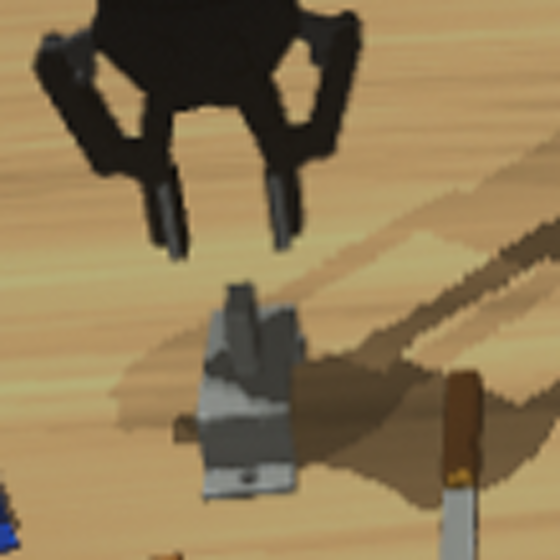

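The fingers (crop (170,250) and (285,240)) straddle the tab at (240,310). I go down and grip.

```bash
python3 -m inch '[45,0,0,1.5,0,45,0,0,3,0,45,0,0,4,0,45,0,0,4.6,0,45,0,0,5,0,45,0,0,5.1,0,45,0,0,5.1,0,5,0,0,5.1,0,5,0,0,5.1,0,5,0,0,5.1,0]' 60; python3 -m inch '[5,0,0,0,0,5,0,0,0,0,5,0,0,0,0,5,0,0,0,0,5,0,0,0,0,5,0,0,0,0,5,0,0,0,0,5,0,0,0,0,5,0,0,0,0,5,0,0,0,0]' 60
```

```text
time: 12.35
ee_pos: [0.4151, -0.3324, 0.0376]
ee_rot: [-0.027, 3.141, -0.001]
force: [0.5, -0.5, 1.1]
width: 0.129
grasp_force: 61.2
time: 13.35
ee_pos: [0.4151, -0.3324, 0.0376]
ee_rot: [-0.027, 3.141, -0.001]
force: [0.4, -0.5, 5.5]
width: 0.129
grasp_force: 61.9
```

```bash
python3 -m inch '[5,0,0,-1,0,5,0,0,-4,0,5,0,0,-8,0,5,0,0,-11,0,5,0,0,-11,0,5,0,0,-11,0,5,0,0,-11,0,5,0,0,-11,0,5,0,0,-11,0,5,0,0,-11,0]'; python3 - <<'E'
from h import *
go((.4855,.1428,.148),12)
d=snap('scene'); cv2.imwrite('pics/e.png',cv2.resize(d['frame'][70:230,90:250,::-1],(560,560),interpolation=cv2.INTER_CUBIC))
E
```

```text
time: 14.35
ee_pos: [0.4145, -0.3318, 0.1459]
ee_rot: [0.027, -3.14, -0.002]
force: [0.6, -0.9, -2.9]
width: 0.13
grasp_force: 60.7
t 14.35 p [ 0.4145 -0.3318  0.1459] axis 91.0 w 0.13 F [ 0.6 -0.9 -2.9] q6 -2.33 -> shift [-7.92 47.33 -0.16] turn 79.0
```

View pics/e.png

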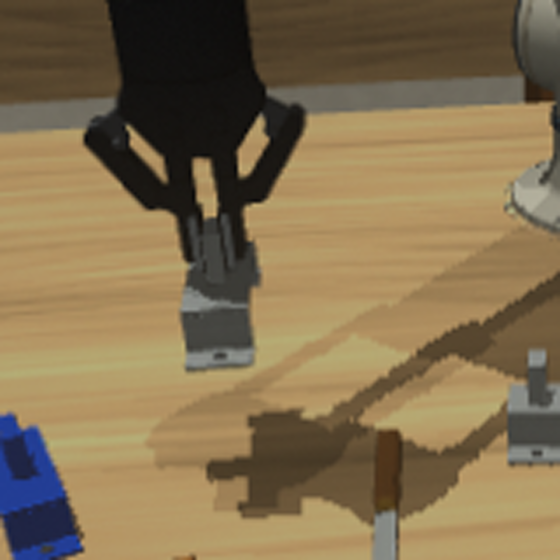

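The bracket is held level by its tab at crop (215,300). I carry it over to the bay.

```bash
python3 -m inch '[5,-7.9,47.3,0,79,5,-7.9,47.3,0,79,5,-7.9,47.3,0,79,5,-7.9,47.3,0,79,5,-7.9,47.3,0,79,5,-7.9,47.3,0,79,5,-7.9,47.3,0,79,5,-7.9,47.3,0,79,5,-7.9,47.3,0,79,5,-7.9,47.3,0,79]'; python3 -m inch '[5,0,0,0,0,5,0,0,0,0,5,0,0,0,0,5,0,0,0,0,5,0,0,0,0,5,0,0,0,0,5,0,0,0,0,5,0,0,0,0,5,0,0,0,0,5,0,0,0,0]';  python3 - <<'E'
from h import *
go((.4855,.1428,.148),12)
E
```

```text
time: 15.4
ee_pos: [0.4805, 0.1044, 0.1472]
ee_rot: [1.909, 2.494, 0.001]
force: [0.9, -0.0, -1.9]
width: 0.13
grasp_force: 60.8
time: 16.4
ee_pos: [0.4805, 0.1027, 0.147]
ee_rot: [-1.903, -2.5, 0.0]
force: [0.2, -0.0, -2.9]
width: 0.129
grasp_force: 61.0
t 16.4 p [0.4805 0.1027 0.147 ] axis 15.44 w 0.129 F [ 0.2 -0.  -2.9] q6 -0.13 -> shift [ 3.73  1.55 -0.1 ] turn 3.44
```

```bash
python3 -m inch '[5,3.7,1.6,0,3.4,5,3.7,1.6,0,3.4,5,3.7,1.6,2,3.4,5,3.7,1.6,4,3.4,5,3.7,1.6,4.7,3.4,5,3.7,1.6,4.7,3.4,5,3.7,1.6,4.7,3.4,5,3.7,1.6,4.7,3.4,5,3.7,1.6,4.7,3.4,5,3.7,1.6,4.7,3.4]'; python3 - <<'E'
from h import *
go((.4855,.1428,.0445),12)
d=snap('scene'); P=depthpts(d,np.mgrid[0:512,0:384].reshape(2,-1).T).reshape(512,384,3).transpose(1,0,2)
h=cv2.cvtColor(d['frame'],cv2.COLOR_RGB2HSV)
tz=status.get_obs()['ee_pos'][2]; feet=tz-.0376
m=(abs(P[...,0]-.4855)<.09)&(abs(P[...,1]-.143)<.09)&(P[...,2]>feet-.004)&(P[...,2]<feet+.036)
Q=P[m]; print('feet',feet,len(Q),np.percentile(Q[:,2],[1,10,50,90])); print(cv2.minAreaRect(Q[:,:2].astype(np.float32)*1000))
a=np.radians(102); u=Q[:,:2]@[np.cos(a),np.sin(a)]; c=np.array([.4855,.1428])@[np.cos(a),np.sin(a)]
print('extent along length rel. packer', np.percentile(u-c,[0.5,1,99,99.5]))
cv2.imwrite('pics/f.png',cv2.resize(d['frame'][100:260,290:450,::-1],(560,560),interpolation=cv2.INTER_CUBIC))
E
```

```text
time: 17.4
ee_pos: [0.4865, 0.1427, 0.1008]
ee_rot: [1.976, 2.442, 0.002]
force: [0.3, -0.0, -4.4]
width: 0.126
grasp_force: 60.8
t 17.4 p [0.4865 0.1427 0.1008] axis 12.04 w 0.126 F [ 0.3 -0.  -4.4] q6 0.01 -> shift [ 0.03 -0.1   5.63] turn 0.04
feet 0.06293817816052025 636 [0.06276025 0.06580034 0.09151514 0.09518039]
((488.9243469238281, 142.9055633544922), (42.84888458251953, 129.70306396484375), 11.614492416381836)
extent along length rel. packer [-0.06473827 -0.06440894  0.06135473  0.06278861]
```

View pics/f.png

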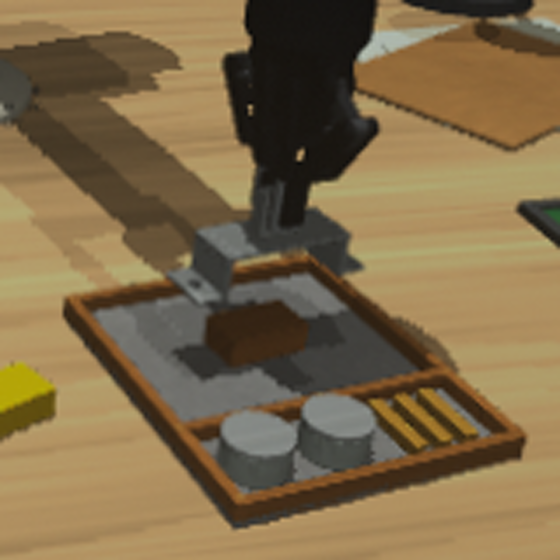

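The bracket hangs level above the packer (crop (260,330)), within 3 mm and 1° of it. I lower it.

```bash
python3 -m inch '[5,0,-0.2,1,0,5,0,-0.2,2,0,5,0,-0.2,3,0,5,0,-0.2,4,0,5,0,-0.2,4.6,0,5,0,-0.2,5,0,5,0,-0.2,5.3,0,5,0,-0.2,5.5,0,5,0,-0.2,5.6,0,5,0,-0.2,5.6,0]'; python3 -c "
from h import *
go((.4855,.1428,.0436),12)"
```

```text
time: 18.45
ee_pos: [0.4843, 0.1422, 0.0442]
ee_rot: [1.976, 2.442, 0.0]
force: [-0.7, 0.1, -3.3]
width: 0.128
grasp_force: 61.0
t 18.45 p [0.4843 0.1422 0.0442] axis 12.04 w 0.128 F [-0.7  0.1 -3.3] q6 0.01 -> shift [0.03 0.13 0.06] turn 0.04
```

Not yet in contact, as the force still shows the bracket's full weight. I ease down 0.6 mm, then release and withdraw.

```bash
python3 -m inch '[5,0,0,0.05,0,5,0,0,0.08,0,5,0,0,0.08,0,14,0,0,0.08,0,30,0,0,0,0,40,0,0,0,0,40,0,0,0,0,40,0,0,0,0,40,0,0,0,0,40,0,0,0,0]'; python3 -m inch '[45,0,0,-1,0,45,0,0,-3,0,45,0,0,-6,0,45,0,0,-10,0,45,0,0,-14,0,45,0,0,-18,0,45,0,-15,-18,0,45,0,-15,-18,0,45,0,-15,-18,0,45,0,-15,-18,0]'; python3 - <<'E'
from h import *
o=[]
for k,b in (('top',(140,260,120,240)),('scene',(150,260,300,450))):
    d=snap(k); P=depthpts(d,np.mgrid[0:512,0:384].reshape(2,-1).T).reshape(512,384,3).transpose(1,0,2)
    m=(abs(P[...,0]-.4855)<.065)&(abs(P[...,1]-.143)<.085)&(P[...,2]<.08)
    for n,lo in (('bracket top',.031),('tab',.055)):
        Q=P[m&(P[...,2]>lo)]; print(k,n,cv2.minAreaRect(Q[:,:2].astype(np.float32)*1000),np.percentile(Q[:,2],[20,50,80,98]).round(4))
    o.append(cv2.resize(d['frame'][b[0]:b[1],b[2]:b[3],::-1],(390,390)))
cv2.imwrite('pics/g.png',np.hstack(o)); print(status.get_obs()['ee_pos'],status.get_obs()['force'])
E
```

```text
time: 19.45
ee_pos: [0.4842, 0.1422, 0.044]
ee_rot: [1.976, 2.442, 0.0]
force: [-0.2, 0.2, -0.0]
width: 0.401
grasp_force: 0.0
time: 20.45
ee_pos: [0.3336, 0.1103, 0.2267]
ee_rot: [1.973, 2.44, 0.007]
force: [0.8, 0.1, 0.2]
width: 0.449
grasp_force: 0.0
top bracket top ((484.3960876464844, 142.65829467773438), (40.69942092895508, 93.21824645996094), 11.947279930114746) [0.0371 0.0393 0.0427 0.0729]
top tab ((484.2159118652344, 143.3502197265625), (12.11147403717041, 29.561574935913086), 11.391694068908691) [0.0676 0.0702 0.0727 0.0748]
scene bracket top ((486.338134765625, 142.06813049316406), (41.58531188964844, 96.21685028076172), 11.777559280395508) [0.0366 0.0379 0.0559 0.0693]
scene tab ((486.3294372558594, 141.15115356445312), (14.3759765625, 31.345502853393555), 12.827550888061523) [0.0592 0.0648 0.0688 0.07  ]
[0.33707113 0.11086827 0.22564217] [ 0.26366684  0.85589359 -1.02491946]
```

View pics/g.png

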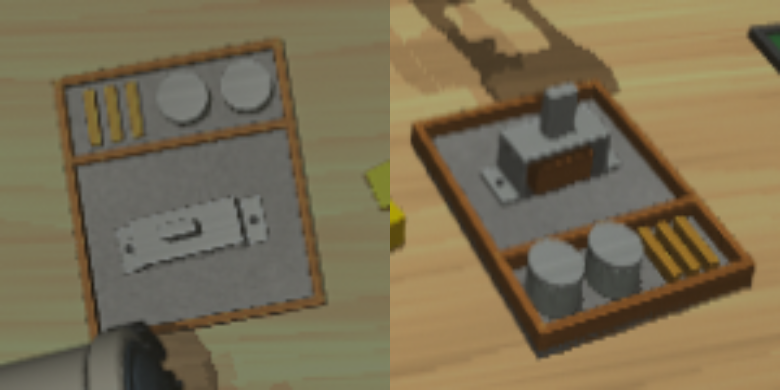

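The bracket stands on both feet in the bay (left (190,232), right (550,150)). The packer is centred beneath it at right (560,170), the top face is at 38 mm, and the robot is clear. I hand in.

```bash
python3 -c "
from h import *
print(r.hand_in())"
```

```text
the job is handed in; nothing more can be done
None
```

The job is handed in at about 20.5 s of the 58 s: the packer lies flat in the empty bay and the bracket stands over it on both feet, centred within about 2 mm and parallel within about 1° by camera measurement; no verdict came back.

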